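# Chill a wax block and take its surface temperature

## Task

Set the yellow wax block on the chill plate about midway between the two blue blocks, in line with them and lying the same way, without dropping it or disturbing anything else. Then take the spring-tipped temperature probe out of its stand and hold it upright with its tip on the red dot of the yellow block, pressing gently so that the sprung tip is pushed about half-way in. Finish while still holding the probe there.

Things in the scene. Friction and masses are not known exactly. Their poses are not given: they have to be found in the camera images.
- block: wax specimen block on a yellow plastic cassette: cassette 28 (own x) x 40 (own y) x 8 mm high, white wax 24 x 34 mm on top of it up to 18 mm. A red dot marks its top. It starts flat on the bench, on one side of the chill plate; the probe's stand is on the other side. Origin: centre of the underside, z up. About 25 g, loose.
- dot (a point): centre of the red dot, 12 mm in diameter, on the top face of the yellow block: 18 mm above the block's origin and 8 mm off centre along the block's own +y
- chill_plate: low white chill plate with a flat grey metal top, fixed to the bench, 170 (own x) x 270 (own y) x 35 mm high. Origin: centre of the underside. The blocks stand in a row along its own y, so their long sides run along the row
- block_left: wax specimen block on a blue plastic cassette: cassette 28 (own x) x 40 (own y) x 8 mm high, white wax 24 x 34 mm on top of it up to 18 mm. Stands on the chill plate at the +y end of the row, its axes parallel to the plate's; leave it where it is. Centres of the two blue blocks are 130 to 160 mm apart. Origin: centre of the underside, z up. About 25 g, loose.
- block_right: wax specimen block on a blue plastic cassette: cassette 28 (own x) x 40 (own y) x 8 mm high, white wax 24 x 34 mm on top of it up to 18 mm. Stands on the chill plate at the -y end of the row, its axes parallel to the plate's; leave it where it is. Origin: centre of the underside, z up. About 25 g, loose.
- stand: grey square stand of the probe, 60 x 60 x 85 mm high, fixed to the bench, with a vertical 17 mm through hole in the middle. Origin: centre of the underside
- probe: temperature probe upright in the stand, loose, about 130 g. Orange square handle 24 x 24 x 75 mm, black band near its top; below it a steel stem 10 mm in diameter, 60 mm long, then a sprung copper tip 8 mm in diameter, 15 mm long. Origin: centre of the handle's underside, which rests on the stand's top 85 mm above the bench; z up the handle, x and y square to its faces
- probe_tip (a point): centre of the flat lower end of the probe's sprung tip: on the probe's axis, 75 mm below the probe's origin when the tip is not pressed
- plunger (a joint): travel of the probe's sprung tip into the stem, m: 0 fully out, 0.010 fully in (then it is solid). Spring: about 1.2 N to start moving, 0.3 N more for each mm, 2.7 N half-way in
- jar: bystander: amber jar with a white cap, 60 mm in diameter, 80 mm high, beyond the chill plate. Origin: centre of the underside
- brush: bystander: blue-handled brush, 180 mm long, lying on the bench beyond the chill plate. Origin: under its middle
Mind the look-alikes: they are no part of the job. There is more than one size of the probe; the job needs the smallest.

How it is judged:
On the way, in this order (a step that is already met when the one before it is completed fails the run):
1. the yellow block stands on the chill plate between the blue blocks, let go, with the probe still in its stand (z of block in the frame of chill_plate between 0.032 and 0.039 m and angle between block's own z axis and vertical below 0.1 rad and angle between the y axis of block and the y axis of chill_plate, either way round below 0.21 rad and contact force between the fingers and block below 0.1 N and horizontal distance between block and block_left between 0.053 and 0.092 m and x of block in the frame of block_left between -0.014 and 0.014 m and horizontal distance between block and block_right between 0.053 and 0.092 m and x of block in the frame of block_right between -0.014 and 0.014 m and linear speed of block below 0.02 m/s and height (world z) of probe_tip below 0.03 m), for 0.2 s.
2. the probe is drawn up out of its stand (height (world z) of probe_tip above 0.087 m and contact force between the fingers and probe above 1 N), for 0.1 s.
At the end, for the whole second after the job is handed in: Yellow block flat and free on the plate, 53-92 mm from each blue block's centre, within 14 mm of their line and 12 deg; probe held in the fingers only, within 7 deg of upright, tip within 6.5 mm of the dot's centre, pushed in 2-8.5 mm (1.2-6 N), at rest; bystanders moved under 12 mm (z of block in the frame of chill_plate between 0.032 and 0.039 m and angle between block's own z axis and vertical below 0.1 rad and angle between the y axis of block and the y axis of chill_plate, either way round below 0.21 rad and contact force between the fingers and block below 0.1 N and horizontal distance between block and block_left between 0.053 and 0.092 m and x of block in the frame of block_left between -0.014 and 0.014 m and horizontal distance between block and block_right between 0.053 and 0.092 m and x of block in the frame of block_right between -0.014 and 0.014 m and distance of each of block_left, block_right, jar, brush from where it was at the start of the episode below 0.012 m and distance between probe_tip and dot below 0.0065 m and angle between probe's own z axis and vertical below 0.12 rad and value of joint plunger between 0.002 and 0.0085 m and contact force between probe and block between 1.2 and 6 N and contact force between the fingers and probe above 1 N and contact force between probe and stand below 0.05 N and contact force between probe and chill_plate below 0.05 N and linear speed of each of probe, block below 0.02 m/s); the arm keeps its last pose, push and grip.
It fails at once if a blue block, the jar or the brush is pushed more than 12 mm (distance of any of block_left, block_right, jar, brush from where it was at the start of the episode above 0.012 m).
It fails at once if the probe presses the block with more than 10 N (contact force between probe and block above 10 N).
It fails at once if the yellow block is dropped (it falls freely faster than 0.5 m/s) (linear speed of block above 0.5 m/s and contact force between the fingers and block below 0.05 N).
It also fails if it takes over 54 s, if anything falls off the work surface, if the arm or the gripper's body presses on something with over 40 N, if the wrist force passes 120 N, or if a joint passes its speed limit or range.

## Robot

A 7-joint arm with a two-finger parallel gripper is mounted at the origin on the work surface. World frame = base frame: x ahead of the robot, y to its left, z up, the work surface at z = 0. Lengths are in m, angles in rad, forces in N, time in s.
With the tool pointing down it reaches from about 0.4 to 0.85 m from the base axis. Payload 4.5 kg.
Tool frame: the origin (TCP) lies at the very end of the fingers, on their centre line; the grasp point (between the pads) lies 19 mm behind it; z points along the fingers, y is the line along which they close (so a half turn about z gives the same grasp; the last joint's range is limited). The gripper opens to 88 mm and grips with 3 to 60 N. Pads are 18 mm wide; open, the fingers measure 123 mm over their backs; the gripper's body (75 mm by 187 mm) begins 45 mm behind the grasp point.
Start: joints at [1.318, 0.689, -0.195, 1.565, 0.157, 0.902, -0.215], TCP at [0.177, -0.599, 0.239] pointing down, gripper open.
Joint ranges: [-3.01, 3.01], [-0.46, 2.08], [-1.47, 1.51], [0.13, 2.56], [-1, 4.14], [0.04, 2.09], [-2.66, 2.66]. Speed limits (rad/s): [2.57, 2.57, 3.14, 3.14, 3.14, 3.14, 3.14].

## Interface

Orientations are given as a unit quaternion [x, y, z, w].
In Python, from plant import r gives the robot as it stands. The module is installed in compiled form; this text tells all that it offers.
- The arm moves only by the shell command python3 -m pendant 'ROWS' [FORCE]. ROWS is JSON, one flat list of numbers, 7 for each row, row after row: the opening, from 0 (shut) to 1 (fully open), then the shift along the tool's x, y, z scaled (see below), then the turn, a rotation vector about the tool's x, y, z scaled (see below). A call has 1 to 12 rows; each row is the pose to reach, as a shift and turn from the pose commanded when the call began, along the tool's axes at that moment; what a row does not reach only later rows make up. The controller multiplies each number of a shift by 0.15 m and each number of a turn by pi/2 rad. A row lasts 1/10 s, in which the tool goes at most 50 mm and 8.59 degrees, less where a joint would pass 70% of its speed; a pose out of reach is approached as far as the arm can. A call with a number of a shift or a turn outside -1 to 1 is refused whole. A call with a gripper value outside its range is refused whole. The fingers move at their own pace and stop on an object; FORCE is the grip in N (left out, the last holds). Time passes only in rows, so rows that repeat a pose let the fingers close. It gives the time, the measured TCP pose, the force, the opening and the grip force at its end, in the units of the state.
- r.get_state(): the state, without advancing time (a new reading comes with each control period).
- r.snapshot(name): name is "side" or "top" or "wrist"; returns a dict with "img" (480x640x3 uint8, red, green, blue), "mtx" (3x3 intrinsics, pixels), "k1" (the pictures are not rectified: a ray, as slopes to the right and down, at radius r is drawn at 1 + k1 r^2 times it, then the intrinsics apply), "cam_to_world" (4x4, takes a point from camera to world coordinates). Camera axes: x right, y up, looking along -z (the intrinsics and any distortion apply to the point x, -y, -z); pixel columns grow to the right and rows downward; lengths in m; the calibration is good to about 2 mm. A picture is of the moment at which its call begins. There is no depth.
- r.finish_job(): hands the job in; it is judged then, once.
The state is a dict: "clock": time; "q": joint angles; "qd": joint speeds; "joint_torque": joint torques, N m; "tool_pos": TCP position; "eef_rot": TCP orientation; "contact_force": force on the tool from outside, world axes, zero at the start; "moment": the same for the moment, N m; "opening": opening from 0.0 (shut) to 1.0 (fully open); "finger_force": force on a finger pad.
Only numpy, scipy, OpenCV 4.12 (cv2) and the standard library are available. Lean on these libraries where they do the work, as an engineer would, in place of code of your own. Each camera call takes 0.05 s, during which the arm holds its last target. There are 200 camera calls.

## Working session

There is one attempt and no reset: what is moved stays moved. The work goes in short steps, Python scripts to look and compute and a shell command to move; the robot and the scene stay as the last step left them, time stands still between calls to the robot, and variables do not carry over. Pictures are saved under pics/ and viewed, at most 10 in all, crops included, and the job is handed in when it is done.

```bash
mkdir -p pics; cat > h.py <<'E'
import numpy as np, cv2
from plant import r
from scipy.spatial.transform import Rotation as R
def snap(n,save=None):
    s=r.snapshot(n); s={k:(np.array(v) if k!='k1' else v) for k,v in s.items()}
    if save: cv2.imwrite(save,cv2.cvtColor(s['img'],cv2.COLOR_RGB2BGR))
    return s
def ray(s,uv):
    K=s['mtx']; k=s['k1']
    p=cv2.undistortPoints(np.array([[uv]],float),K,np.array([k,0,0,0.]))[0,0]
    T=s['cam_to_world']; d=T[:3,:3]@np.array([p[0],-p[1],-1]); return T[:3,3],d
def onz(s,uv,z):
    o,d=ray(s,uv); return o+d*(z-o[2])/d[2]
def proj(s,P):
    T=s['cam_to_world']; c=T[:3,:3].T@(np.array(P)-T[:3,3]); a,b=c[0]/-c[2],-c[1]/-c[2]
    f=1+s['k1']*(a*a+b*b); q=s['mtx']@[a*f,b*f,1]; return q[:2]
def rows(P,yaw=None,Rt=None):
    "shift/turn numbers from current pose to world TCP P, tool down with tool-y at yaw"
    st=r.get_state(); R0=R.from_quat(st['eef_rot'])
    sh=R0.inv().apply(np.array(P)-st['tool_pos'])/0.15
    if yaw is not None:
        c,n=np.cos(yaw),np.sin(yaw); y=np.array([c,n,0]); z=np.array([0,0,-1.]); 
        best=None
        for sg in(1,-1):
            M=np.c_[np.cross(sg*y,z),sg*y,z]; v=(R0.inv()*R.from_matrix(M)).as_rotvec()
            if best is None or np.linalg.norm(v)<np.linalg.norm(best): best=v
    else: best=np.zeros(3)
    return np.round(sh,3),np.round(best/(np.pi/2),3)
E
python3 - <<'E'
from h import *
print(r.get_state())
for n in("side","top"):
    s=snap(n,f'pics/{n}0.png'); print(n,s['mtx'],s['k1'],s['cam_to_world'].round(3))
E
```

```text
{'clock': 0.0, 'q': array([ 1.31780512,  0.68998953, -0.19452969,  1.56635709,  0.15729067,
        0.90247113, -0.21508498]), 'qd': array([-2.95390197e-04,  8.71273102e-04,  9.84581448e-05,  3.16706800e-04,
        1.69955516e-03,  1.18939255e-03,  3.84101344e-05]), 'joint_torque': array([-7.70202168e-04, -5.27565265e+01, -1.26669366e+00, -1.53428131e+01,
       -5.25245850e-02,  6.52953837e-03,  1.43925954e-04]), 'tool_pos': array([ 0.17658211, -0.59887509,  0.23790348]), 'eef_rot': array([ 9.89728367e-01,  1.42957755e-01, -1.86316595e-04, -8.97654141e-04]), 'contact_force': array([0.50023279, 0.19145322, 0.31325804]), 'moment': array([-0.00104959,  0.05500007,  0.02681809]), 'finger_force': 0.0, 'opening': 0.994511420736346}
side [[459.13308037   0.         320.47559101]
 [  0.         459.13308037 234.93761822]
 [  0.           0.           1.        ]] -0.11036875206912061 [[ 0.829  0.368 -0.421  0.223]
 [-0.558  0.514 -0.651 -0.574]
 [-0.023  0.775  0.631  0.623]
 [ 0.     0.     0.     1.   ]]
top [[524.02274002   0.         321.80622201]
 [  0.         524.02274002 240.41712299]
 [  0.           0.           1.        ]] 0.05310999070200847 [[-0.021  0.987 -0.16   0.438]
 [-0.999 -0.026 -0.032 -0.017]
 [-0.036  0.159  0.987  0.972]
 [ 0.     0.     0.     1.   ]]
```

View pics/top0.png

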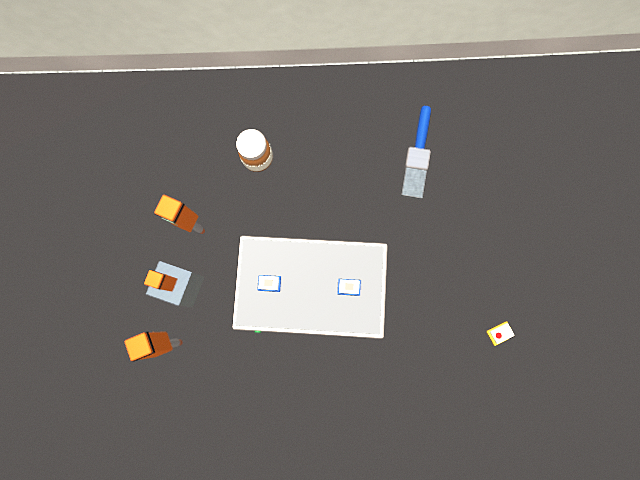

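View pics/side0.png

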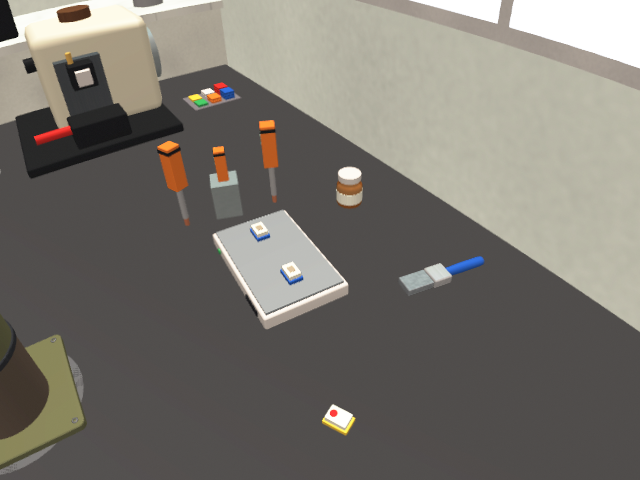

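Candidates. Block: yellow cassette with red dot, top (501,333) / side (339,419); the blue ones at top (269,283) and (349,287) are not it. Probes, by handle top: (170,208) and (140,346) are large, standing without a stand. The small one in the grey stand, at top (155,280) / side (219,152), is the target.

```bash
cat > m.py <<'E'
from h import *
t=snap("top"); s=snap("side")
def hsv(a): return cv2.cvtColor(a['img'],cv2.COLOR_RGB2HSV)
def cont(m,amin=8):
    c,_=cv2.findContours(m.astype(np.uint8),cv2.RETR_EXTERNAL,cv2.CHAIN_APPROX_NONE)
    return [k for k in c if cv2.contourArea(k)>amin]
h=hsv(t)
# yellow block
roi=np.zeros(h.shape[:2],bool); roi[310:355,475:530]=1
m=(h[...,2]>110)&roi
c=max(cont(m),key=cv2.contourArea)
P=np.array([onz(t,p[0],0.009)[:2] for p in c])
rc=cv2.minAreaRect((P*1000).astype(np.float32)); print('block',rc)
for nm,a,hh,rr in(('top',t,h,(310,355,475,530)),('side',s,hsv(s),(395,440,315,365))):
    red=((hh[...,0]<8)|(hh[...,0]>172))&(hh[...,1]>150)&(hh[...,2]>110); g=np.zeros_like(red); g[rr[0]:rr[1],rr[2]:rr[3]]=red[rr[0]:rr[1],rr[2]:rr[3]]
    ys,xs=np.nonzero(g); print('dot',nm,xs.mean(),ys.mean(),onz(a,(xs.mean(),ys.mean()),0.018).round(4))
for nm,rr in(('L',(268,298,250,290)),('R',(270,302,330,370))):
    b=(h[...,0]>100)&(h[...,0]<130)&(h[...,1]>120); g=np.zeros_like(b); g[rr[0]:rr[1],rr[2]:rr[3]]=b[rr[0]:rr[1],rr[2]:rr[3]]
    P=np.array([onz(t,p,0.041)[:2] for p in np.argwhere(g)[:,::-1]]); print(nm,cv2.minAreaRect((P*1000).astype(np.float32)))
g=np.zeros(h.shape[:2],bool); g[225:345,220:400]=1
m=(h[...,2]>140)&g; c=max(cont(m),key=cv2.contourArea); P=np.array([onz(t,p[0],.035)[:2] for p in c]); print('plate',cv2.minAreaRect((P*1000).astype(np.float32)))
# orange tops (bright) in top
m=(h[...,0]>8)&(h[...,0]<22)&(h[...,1]>150)&(h[...,2]>200)
for c in cont(m):
    M=cv2.moments(c); uv=(M['m10']/M['m00'],M['m01']/M['m00']); print('otop',np.round(uv,1),cv2.contourArea(c),[onz(t,uv,z)[:2].round(4) for z in(.16,.2,.24)], cv2.minAreaRect((np.array([onz(t,p[0],.16)[:2] for p in c])*1000).astype(np.float32)))
# stand via top face: grey
g=np.zeros(h.shape[:2],bool); g[255:310,140:195]=1
m=(t['img'].min(2)>110)&g
for c in cont(m): 
    P=np.array([onz(t,p[0],.085)[:2] for p in c]); print('stand',cv2.minAreaRect((P*1000).astype(np.float32)))
a=t['img'][190:370,110:210]; cv2.imwrite('pics/c1.png',cv2.cvtColor(np.hstack([cv2.resize(a,None,fx=3.2,fy=3.2,interpolation=2),cv2.resize(s['img'][100:280,140:300],(400,576),interpolation=2)[:, :400]]),cv2.COLOR_RGB2BGR))
E
python3 m.py
```

```text
block ((419.09246826171875, -299.17205810546875), (29.612159729003906, 42.71635437011719), 25.142515182495117)
dot top 498.2 334.92 [ 0.4162 -0.2929  0.018 ]
dot side 333.12820512820514 412.87179487179486 [ 0.4158 -0.294   0.018 ]
L ((514.8765869140625, 109.39862060546875), (39.76408386230469, 27.635942459106445), 84.57715606689453)
R ((504.70892333984375, -32.673274993896484), (38.999107360839844, 27.690162658691406), 85.17082977294922)
plate ((507.3440856933594, 36.48554229736328), (268.2576904296875, 171.47711181640625), 85.38428497314453)
otop [137.5 346.3] 451.5 [array([0.4134, 0.2946]), array([0.4146, 0.2792]), array([0.4159, 0.2639])] ((413.55712890625, 294.46722412109375), (33.5697135925293, 33.44780731201172), 21.074251174926758)
otop [159.4 281.6] 11.5 [array([0.5114, 0.2644]), array([0.5078, 0.2505]), array([0.5042, 0.2367])] ((511.86968994140625, 265.229248046875), (8.66172981262207, 23.693981170654297), 53.78919219970703)
otop [167.4 207.4] 397.0 [array([0.6297, 0.255 ]), array([0.6203, 0.2416]), array([0.6108, 0.2282])] ((629.8590698242188, 255.1866912841797), (33.72948455810547, 33.40713882446289), 64.62622833251953)
stand ((515.7328491210938, 274.8291320800781), (61.535125732421875, 61.31629180908203), 69.53736114501953)
```

View pics/c1.png

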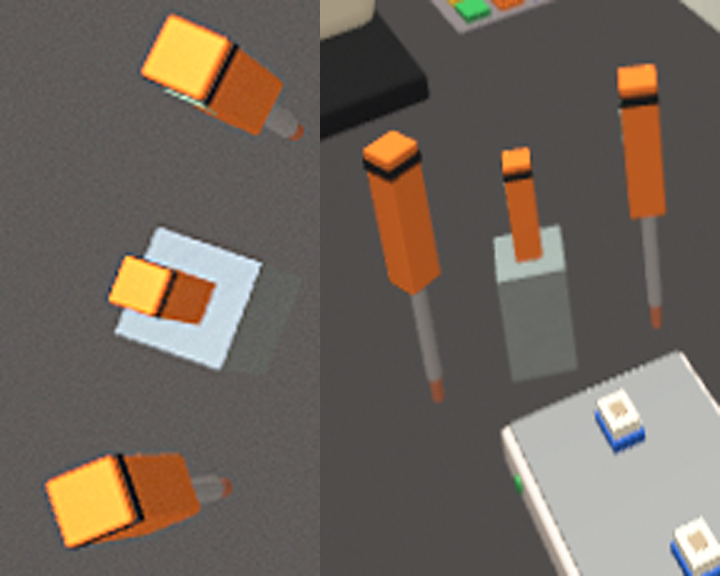

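The crop confirms it: the small probe in the stand is the middle one, and the yellow block with the red dot is the only one of its kind.

```bash
python3 -c "
from h import *
print(rows([.4193,-.300,.10],np.deg2rad(25)))"
```

```text
(array([ 2.116, -1.454,  0.923]), array([-0.001,  0.001,  0.905]))
```

```bash
python3 -m pendant '[0.7,0.3,-0.2,0.0,0,0,0.09, 0.7,0.6,-0.4,0.1,0,0,0.18, 0.7,0.9,-0.6,0.2,0,0,0.27, 0.7,1,-0.7,0.3,0,0,0.36, 0.7,1,-0.7,0.4,0,0,0.45, 0.7,1,-0.7,0.4,0,0,0.54, 0.7,1,-0.7,0.4,0,0,0.63, 0.7,1,-0.7,0.4,0,0,0.72, 0.7,1,-0.7,0.4,0,0,0.81, 0.7,1,-0.7,0.4,0,0,0.905, 0.7,1,-0.7,0.4,0,0,0.905, 0.7,1,-0.7,0.4,0,0,0.905]' 20; python3 -c "
from h import *
print(rows([.4193,-.300,.10],np.deg2rad(25)))"
```

```text
clock: 1.4
tool_pos: [0.2911, -0.4562, 0.1786]
eef_rot: [0.844, -0.536, -0.0, 0.0]
contact_force: [0.2, -0.2, 0.4]
opening: 0.703
finger_force: 0.0
(array([-0.578, -1.217,  0.524]), array([0.   , 0.   , 0.002]))
```

```bash
python3 -m pendant '[0.7,-0.1,-0.2,0.1,0,0,0, 0.7,-0.25,-0.5,0.25,0,0,0, 0.7,-0.4,-0.8,0.4,0,0,0, 0.7,-0.578,-1,0.524,0,0,0.002, 0.7,-0.578,-1,0.524,0,0,0.002]'; python3 -m pendant '[0.7,0,-0.1,0,0,0,0, 0.7,0,-0.217,0,0,0,0, 0.7,0,-0.217,0,0,0,0, 0.7,0,-0.217,0,0,0,0]';python3 -c "
from h import *
print(rows([.4193,-.300,.10],np.deg2rad(25)))
s=snap('wrist','pics/w1.png'); print(proj(s,[.4193,-.300,.018]),proj(s,[.416,-.2935,.018]))"
```

```text
clock: 1.9
tool_pos: [0.3929, -0.3065, 0.0978]
eef_rot: [0.846, -0.533, -0.003, -0.003]
contact_force: [-0.1, -0.1, -0.0]
opening: 0.702
finger_force: 0.0
clock: 2.3
tool_pos: [0.4194, -0.3014, 0.1003]
eef_rot: [0.843, -0.538, 0.0, 0.0]
contact_force: [-1.0, 0.4, 0.0]
opening: 0.699
finger_force: 0.0
(array([-0.008, -0.003,  0.002]), array([ 0.   , -0.   , -0.001]))
[319.0181896  246.02606603] [319.37770137 255.22519998]
```

View pics/w1.png

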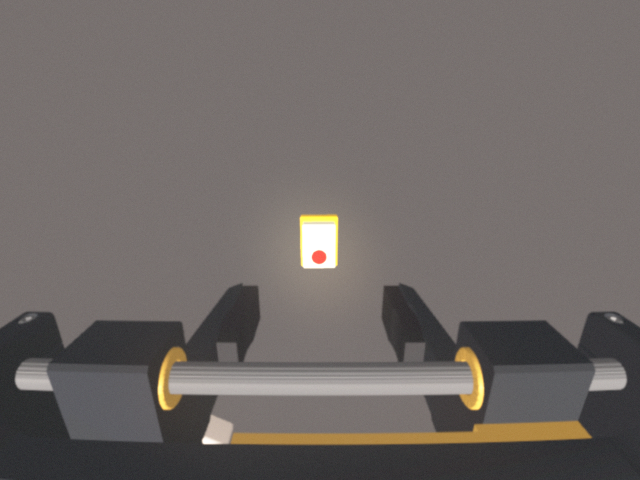

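The wrist view shows the block centred at (319,244) and square to the fingers, with the dot at (319,257). Both are within 2 px of prediction, so I'm descending.

```bash
python3 -m pendant '[0.6,0,0,0.2,0,0,0, 0.6,0,0,0.4,0,0,0, 0.6,0,0,0.54,0,0,0, 0.6,0,0,0.62,0,0,0, 0.6,0,0,0.64,0,0,0, 0.6,0,0,0.64,0,0,0, 0.2,0,0,0.64,0,0,0, 0.2,0,0,0.64,0,0,0, 0.2,0,0,0.64,0,0,0, 0.2,0,0,0.64,0,0,0, 0.2,0,0,0.64,0,0,0, 0.2,0,0,0.64,0,0,0]' 20; python3 -m pendant '[0.2,0,0,-0.05,0,0,0, 0.2,0,0,-0.2,0,0,0, 0.2,0,0,-0.4,0,0,0, 0.2,0,0,-0.6,0,0,0, 0.2,0,0,-0.8,0,0,0, 0.2,0,0,-0.8,0,0,0]'; python3 -c "
from h import *
print(rows([.5098,.0384,.125],np.deg2rad(-4.4)))"
```

```text
clock: 3.55
tool_pos: [0.4203, -0.3009, 0.0047]
eef_rot: [0.843, -0.539, 0.001, 0.0]
contact_force: [0.1, 0.3, 5.7]
opening: 0.311
finger_force: 20.0
clock: 4.15
tool_pos: [0.4214, -0.3021, 0.1276]
eef_rot: [0.842, -0.539, 0.003, 0.0]
contact_force: [0.0, -0.2, -0.4]
opening: 0.31
finger_force: 20.0
(array([-1.814, -1.487,  0.011]), array([-0.003, -0.003,  0.324]))
```

```bash
python3 -m pendant '[0.2,-0.1,-0.08,0,0,0,0.05, 0.2,-0.28,-0.23,0,0,0,0.12, 0.2,-0.46,-0.38,0,0,0,0.19, 0.2,-0.64,-0.53,0,0,0,0.26, 0.2,-0.8,-0.66,0,0,0,0.324, 0.2,-0.9,-0.75,0,0,0,0.324, 0.2,-0.9,-0.75,0,0,0,0.324, 0.2,-0.9,-0.75,0,0,0,0.324]'; python3 -c "
from h import *
print(rows([.5098,.0384,.125],np.deg2rad(-4.4)))"
```

```text
clock: 4.95
tool_pos: [0.465, -0.1313, 0.1238]
eef_rot: [-0.68, 0.733, 0.0, -0.001]
contact_force: [-0.6, -0.5, 0.2]
opening: 0.31
finger_force: 20.0
(array([-1.151, -0.213, -0.009]), array([ 0.   , -0.   ,  0.001]))
```

```bash
python3 -m pendant '[0.2,-0.2,-0.05,0,0,0,0, 0.2,-0.4,-0.1,0,0,0,0, 0.2,-0.6,-0.15,0,0,0,0, 0.2,-0.8,-0.2,0,0,0,0, 0.2,-1,-0.213,0,0,0,0, 0.2,-1,-0.213,0,0,0,0]'; python3 -m pendant '[0.2,-0.1,0,0,0,0,0, 0.2,-0.15,0,0,0,0,0, 0.2,-0.15,0,0.1,0,0,0, 0.2,-0.15,0,0.2,0,0,0, 0.2,-0.15,0,0.2,0,0,0, 0.2,-0.15,0,0.2,0,0,0]'; python3 -c "
from h import *
print(rows([.5098,.0384,.0400],np.deg2rad(-4.4)))
s=snap('top','pics/t2.png');s=snap('side')
a=s['img'][200:320,200:360]; cv2.imwrite('pics/c2.png',cv2.cvtColor(cv2.resize(a,None,fx=4,fy=4,interpolation=2),cv2.COLOR_RGB2BGR))"
```

```text
clock: 5.55
tool_pos: [0.5091, 0.0194, 0.1234]
eef_rot: [-0.682, 0.732, 0.001, 0.001]
contact_force: [0.1, -0.6, -0.1]
opening: 0.31
finger_force: 20.0
clock: 6.15
tool_pos: [0.5102, 0.037, 0.0943]
eef_rot: [-0.679, 0.734, -0.0, -0.0]
contact_force: [-0.2, -0.6, -0.1]
opening: 0.311
finger_force: 20.0
(array([-0.009,  0.003,  0.362]), array([ 0.   , -0.001, -0.001]))
```

View pics/c2.png

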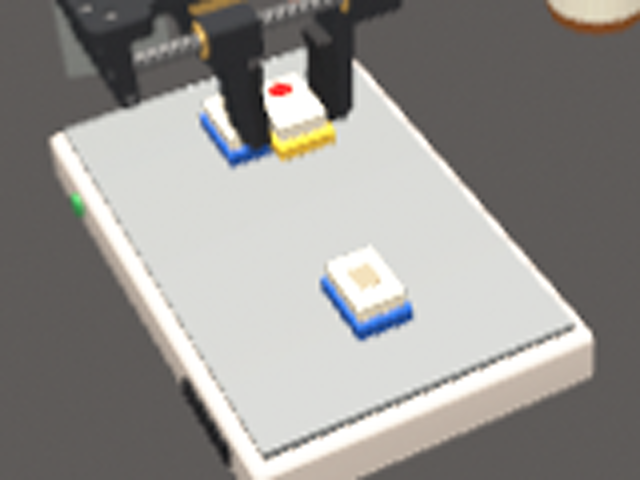

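The block is level in the fingers, dot toward the left blue block, and about 60 mm above the plate. Lowering.

```bash
python3 -m pendant '[0.2,0,0,0.08,0,0,0, 0.2,0,0,0.18,0,0,0, 0.2,0,0,0.27,0,0,0, 0.2,0,0,0.32,0,0,0, 0.2,0,0,0.34,0,0,0, 0.2,0,0,0.35,0,0,0, 0.2,0,0,0.355,0,0,0, 0.2,0,0,0.36,0,0,0, 0.2,0,0,0.36,0,0,0]'
```

```text
clock: 7.15
tool_pos: [0.5105, 0.0386, 0.0404]
eef_rot: [-0.68, 0.733, -0.0, 0.0]
contact_force: [-0.0, 0.1, 0.6]
opening: 0.313
finger_force: 20.0
```

```bash
python3 -m pendant '[0.2,0,0,0.003,0,0,0, 0.2,0,0,0.006,0,0,0, 0.2,0,0,0.008,0,0,0, 0.2,0,0,0.008,0,0,0]'
```

```text
clock: 7.55
tool_pos: [0.5105, 0.0386, 0.0397]
eef_rot: [-0.68, 0.734, -0.0, 0.0]
contact_force: [-1.4, 0.4, 7.1]
opening: 0.309
finger_force: 20.0
```

```bash
python3 -m pendant '[0.34,0,0,-0.003,0,0,0, 0.4,0,0,-0.003,0,0,0, 0.5,0,0,-0.003,0,0,0, 0.6,0,0,-0.003,0,0,0, 0.6,0,0,-0.003,0,0,0, 0.6,0,0,-0.1,0,0,0, 0.6,0,0,-0.3,0,0,0, 0.6,0,0,-0.6,0,0,0, 0.6,0,0,-0.9,0,0,0, 0.6,0,0,-1,0,0,0, 0.6,0,0,-1,0,0,0]'; python3 -c "
from h import *
print(rows([.5157,.2748,.25],np.deg2rad(69.5)))
s=snap('wrist','pics/w2.png');print(proj(s,[.5104,.0384,.053]))"
```

```text
clock: 8.65
tool_pos: [0.5117, 0.0386, 0.1909]
eef_rot: [-0.68, 0.733, -0.002, 0.002]
contact_force: [0.3, 0.4, 0.0]
opening: 0.598
finger_force: 0.0
(array([-1.572,  0.091, -0.394]), array([-0.003, -0.002, -0.82 ]))
[321.81784594 222.94086991]
```

View pics/w2.png

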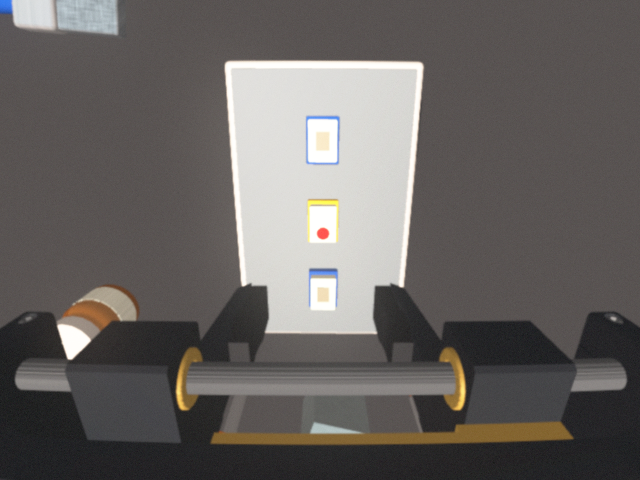

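The yellow block sits in line between the blues at (323,221), with its dot at (323,233). Next is the probe.

```bash
python3 -c "
from h import *
print(r.get_state()['q'].round(2))
for n in('wrist','top','side'):
    s=snap(n);h=cv2.cvtColor(s['img'],cv2.COLOR_RGB2HSV); u,v=proj(s,[.5097,.0464,.053]).astype(int)
    m=((h[...,0]<8)|(h[...,0]>172))&(h[...,1]>150)&(h[...,2]>110); w=np.zeros_like(m); w[v-12:v+13,u-12:u+13]=m[v-12:v+13,u-12:u+13]
    y,x=np.nonzero(w); print(n,len(x),onz(s,(x.mean(),y.mean()),.053).round(4) if len(x) else 0)
"
python3 -m pendant '[0.7,-0.05,0,-0.2,0,0,-0.09, 0.7,-0.1,0,-0.4,0,0,-0.18, 0.7,-0.2,0,-0.55,0,0,-0.27, 0.7,-0.35,0.02,-0.6,0,0,-0.36, 0.7,-0.5,0.03,-0.6,0,0,-0.45, 0.7,-0.65,0.05,-0.6,0,0,-0.54, 0.7,-0.8,0.05,-0.6,0,0,-0.63, 0.7,-0.8,0.05,-0.6,0,0,-0.72, 0.7,-0.8,0.05,-0.6,0,0,-0.82, 0.7,-0.8,0.05,-0.6,0,0,-0.82, 0.7,-0.8,0.05,-0.6,0,0,-0.82]'; python3 -c "
from h import *
print(rows([.5157,.2748,.28],np.deg2rad(69.5)),r.get_state()['q'].round(2))
s=snap('wrist','pics/w3.png');print(proj(s,[.5157,.2748,.16]))"
```

```text
[-0.57  0.73  0.71  1.98 -0.73  0.7  -2.62]
wrist 88 [0.5105 0.048  0.053 ]
top 0 0
side 11 [0.5107 0.0459 0.053 ]
clock: 9.95
tool_pos: [0.5116, 0.1584, 0.278]
eef_rot: [0.984, -0.18, -0.001, 0.0]
contact_force: [-0.4, -0.7, -0.1]
opening: 0.7
finger_force: 0.0
(array([-0.25 , -0.735, -0.014]), array([ 0.001,  0.001, -0.003])) [-0.67  0.56  0.46  1.81 -0.32  0.85 -1.99]
[194.40975905 269.81293019]
```

View pics/w3.png

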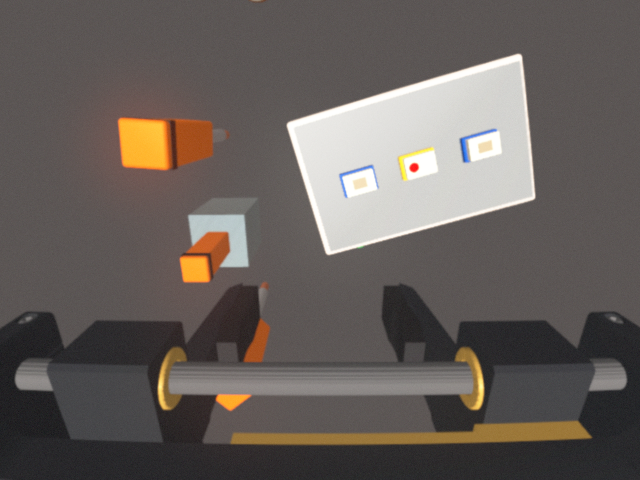

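The small probe in the stand has its top at (197,268), against (194,270) predicted, and is square to the tool. The big look-alikes are at (147,143) and (245,370), clear along the other axis.

```bash
cat > hd.py <<'E'
from h import *
import sys
s=snap('wrist');h=cv2.cvtColor(s['img'],cv2.COLOR_RGB2HSV); u,v=proj(s,[.5152,.2748,.16]).astype(int)
w=np.zeros(h.shape[:2],np.uint8); sl=(slice(max(v-24,0),v+24),slice(max(u-26,0),u+26)); w[sl]=((h[...,0]<22)&(h[...,1]>150)&(h[...,2]>195))[sl]
c=max(cv2.findContours(w,0,1)[0],key=cv2.contourArea); 
P=np.array([onz(s,p[0],.16)[:2] for p in c]); print('handle top',cv2.minAreaRect((P*1000).astype(np.float32)))
o=onz(s,(225,230),.16)
E
python3 hd.py
```

```text
handle top ((516.7344360351562, 274.2447509765625), (24.259746551513672, 24.005325317382812), 69.436279296875)
```

```bash
python3 -m pendant '[0.7,-0.05,-0.15,0,0,0,0, 0.7,-0.15,-0.45,0,0,0,0, 0.7,-0.25,-0.735,0,0,0,0, 0.7,-0.25,-0.735,0,0,0,0, 0.7,-0.25,-0.735,0,0,0,0, 0.7,-0.25,-0.735,0,0,0,0]'; python3 hd.py; python3 -c "
from h import *
snap('wrist','pics/w4.png')"
```

```text
clock: 10.65
tool_pos: [0.5157, 0.2735, 0.2788]
eef_rot: [0.984, -0.18, 0.0, 0.001]
contact_force: [-0.3, -0.2, 0.6]
opening: 0.7
finger_force: 0.0
handle top ((516.6611938476562, 274.94781494140625), (23.74648666381836, 23.706939697265625), 69.26895141601562)
```

View pics/w4.png

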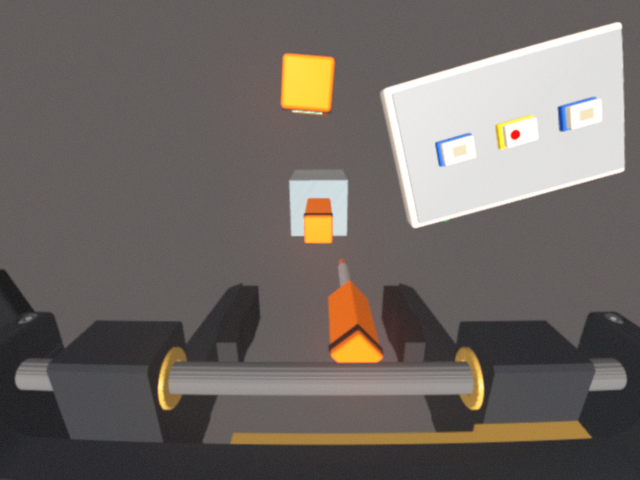

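```bash
python3 -c "
from h import *
w=snap('wrist');t=snap('top');st=r.get_state();R0=R.from_quat(st['eef_rot'])
print('cam in tool',R0.inv().apply(w['cam_to_world'][:3,3]-st['tool_pos']).round(3))
for a,b in(((137.5,346.3),(356,348)),((167.4,207.4),(308,83))):
    o,d=ray(t,a);p,e=ray(w,b); k=np.linalg.lstsq(np.c_[d,-e],p-o,rcond=None)[0]; A=o+k[0]*d;B=p+k[1]*e
    print(A.round(3),B.round(3),'in tool',R0.inv().apply(A-st['tool_pos']).round(3))
print(rows([.5165,.2748,.116],np.deg2rad(69.4)))
"
```

```text
cam in tool [ 0.084  0.    -0.146]
[0.414 0.282 0.193] [0.415 0.279 0.191] in tool [-0.098  0.028  0.087]
[0.62  0.242 0.2  ] [0.62  0.242 0.199] in tool [ 0.109 -0.007  0.08 ]
(array([ 1.000e-03, -8.000e-03,  1.087e+00]), array([ 0.   , -0.   , -0.001]))
```

```bash
python3 -m pendant '[0.7,0,-0.008,0.1,0,0,0, 0.7,0,-0.008,0.3,0,0,0, 0.7,0,-0.008,0.5,0,0,0, 0.7,0,-0.008,0.7,0,0,0, 0.7,0,-0.008,0.85,0,0,0, 0.7,0,-0.008,0.95,0,0,0, 0.7,0,-0.008,1,0,0,0, 0.7,0,-0.008,1,0,0,0, 0.7,0,-0.008,1,0,0,0]' 35; python3 -c "
from h import *
print(rows([.5167,.2748,.112],np.deg2rad(69.4)))"
```

```text
clock: 11.75
tool_pos: [0.5166, 0.2762, 0.1296]
eef_rot: [0.984, -0.179, 0.001, -0.0]
contact_force: [-0.1, -0.0, -0.1]
opening: 0.702
finger_force: 0.0
(array([0.004, 0.009, 0.117]), array([-0.   , -0.001,  0.   ]))
```

```bash
python3 -m pendant '[0.7,0,0.008,0.04,0,0,0, 0.7,0,0.008,0.08,0,0,0, 0.7,0,0.008,0.117,0,0,0, 0.7,0,0.008,0.117,0,0,0, 0.4,0,0.008,0.117,0,0,0, 0.2,0,0.008,0.117,0,0,0, 0.1,0,0.008,0.117,0,0,0, 0.1,0,0.008,0.117,0,0,0, 0.1,0,0.008,0.117,0,0,0, 0.1,0,0.008,0.117,0,0,0, 0.1,0,0.008,0.117,0,0,0]' 35
```

```text
clock: 12.85
tool_pos: [0.5157, 0.2753, 0.1114]
eef_rot: [0.984, -0.178, 0.0, -0.0]
contact_force: [0.2, 0.2, -0.3]
opening: 0.27
finger_force: 35.0
```

Gripped (24 mm, 35 N). Drawing it up.

```bash
python3 -m pendant '[0.1,0,0,-0.03,0,0,0, 0.1,0,0,-0.1,0,0,0, 0.1,0,0,-0.2,0,0,0, 0.1,0,0,-0.32,0,0,0, 0.1,0,0,-0.45,0,0,0, 0.1,0,0,-0.58,0,0,0, 0.1,0,0,-0.7,0,0,0, 0.1,0,0,-0.77,0,0,0, 0.1,0,0,-0.8,0,0,0, 0.1,0,0,-0.8,0,0,0, 0.1,0,0,-0.8,0,0,0, 0.1,0,0,-0.8,0,0,0]'; python3 -c "
from h import *
print(rows([.5108,.0468,.2314],None),r.get_state()['q'].round(2))"
```

```text
clock: 14.05
tool_pos: [0.515, 0.275, 0.2305]
eef_rot: [0.984, -0.178, -0.001, 0.001]
contact_force: [-0.2, -0.1, -2.3]
opening: 0.27
finger_force: 35.0
(array([ 0.508,  1.434, -0.005]), array([0., 0., 0.])) [-0.82  0.68  0.44  1.72 -0.38  0.82 -2.13]
```

```bash
python3 -m pendant '[0.1,0.03,0.1,0,0,0,0, 0.1,0.08,0.24,0,0,0,0, 0.1,0.13,0.38,0,0,0,0, 0.1,0.18,0.52,0,0,0,0, 0.1,0.23,0.65,0,0,0,0, 0.1,0.25,0.72,0,0,0,0, 0.1,0.25,0.72,0,0,0,0, 0.1,0.25,0.72,0,0,0,0]'; cat > d.py <<'E'
from h import *
for n in('wrist','top','side'):
    s=snap(n);h=cv2.cvtColor(s['img'],cv2.COLOR_RGB2HSV); u,v=proj(s,[.5106,.0470,.053]).astype(int)
    m=((h[...,0]<8)|(h[...,0]>172))&(h[...,1]>150)&(h[...,2]>110); w=np.zeros_like(m); w[v-14:v+15,u-14:u+15]=m[v-14:v+15,u-14:u+15]
    y,x=np.nonzero(w); print(n,len(x),onz(s,(x.mean(),y.mean()),.053).round(4) if len(x) else 0)
E
python3 d.py; python3 -c "
from h import *
print(rows([.5107,.0470,.2314],None))"
```

```text
clock: 14.85
tool_pos: [0.5127, 0.1615, 0.2313]
eef_rot: [0.984, -0.178, -0.0, -0.0]
contact_force: [0.2, 1.1, -1.3]
opening: 0.27
finger_force: 35.0
wrist 81 [0.5105 0.0476 0.053 ]
top 24 [0.5107 0.0473 0.053 ]
side 11 [0.5107 0.0459 0.053 ]
(array([ 0.256,  0.725, -0.002]), array([0., 0., 0.]))
```

```bash
python3 -m pendant '[0.1,0.03,0.1,0,0,0,0, 0.1,0.08,0.24,0,0,0,0, 0.1,0.13,0.38,0,0,0,0, 0.1,0.18,0.52,0,0,0,0, 0.1,0.23,0.65,0,0,0,0, 0.1,0.256,0.724,0,0,0,0, 0.1,0.256,0.724,0.1,0,0,0, 0.1,0.256,0.724,0.2,0,0,0, 0.1,0.256,0.724,0.3,0,0,0, 0.1,0.256,0.724,0.35,0,0,0, 0.1,0.256,0.724,0.35,0,0,0, 0.1,0.256,0.724,0.35,0,0,0]'; python3 -c "
from h import *
print(r.get_state()['tool_pos'])
out=[]
for n in('side','wrist'):
    s=snap(n); u,v=proj(s,[.5107,.0472,.075]).astype(int);print(n,u,v,proj(s,[.5107,.0472,.077]),proj(s,[.5107,.0472,.053]))
    v=min(max(v,60),420)
    out.append(cv2.resize(s['img'][v-60:v+60,u-50:u+50],(400,480),interpolation=2))
cv2.imwrite('pics/c5.png',cv2.cvtColor(np.hstack(out),cv2.COLOR_RGB2BGR))"
```

```text
clock: 16.2
tool_pos: [0.5108, 0.0457, 0.1792]
eef_rot: [0.984, -0.178, 0.0, -0.0]
contact_force: [0.5, -0.1, -2.5]
opening: 0.268
finger_force: 35.0
[0.51084995 0.04569146 0.17917115]
side 270 235 [270.43465419 234.19822658] [271.58124551 243.84396767]
wrist 318 235 [318.62853107 236.43754966] [318.7652573  227.46908829]
```

View pics/c5.png

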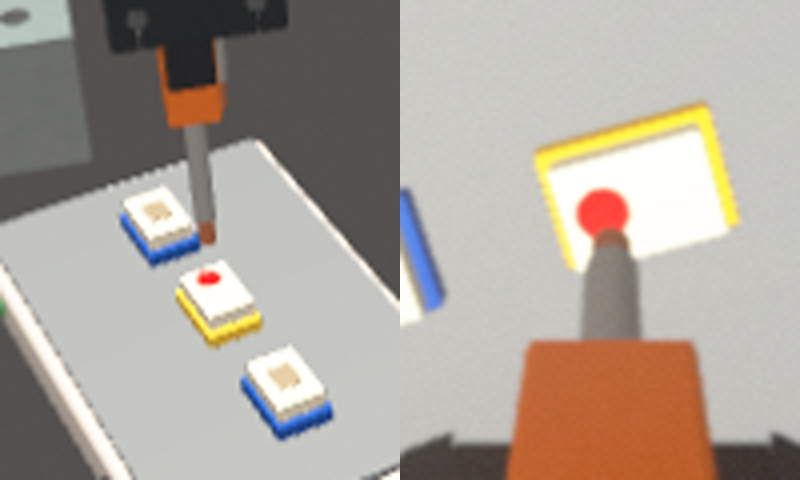

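The tip hangs just above the red dot: side crop tip end (207,241), wrist crop tip end (609,234), dot (603,213). Triangulating the tip.

```bash
python3 -c "
from h import *
w=snap('wrist');t=snap('side');a=(220+207/4,175+241/4);b=(268+209/4,175+234/4)
o,d=ray(t,a);p,e=ray(w,b); k=np.linalg.lstsq(np.c_[d,-e],p-o,rcond=None)[0]
print((o+k[0]*d).round(4),(p+k[1]*e).round(4))
for z in(.076,.078):print(onz(t,a,z).round(4),onz(w,b,z).round(4))
b=(268+203/4,175+213/4);print('dot',onz(w,b,.053))
st=r.get_state();print(st['tool_pos'],R.from_quat(st['eef_rot']).as_matrix()[:,2],R.from_quat(st['eef_rot']).inv().apply([.5107,.0472,0]-st['tool_pos'])/.15)
"; python3 d.py
```

```text
[0.5122 0.0452 0.075 ] [0.512  0.0454 0.0751]
[0.5117 0.0441 0.076 ] [0.5123 0.0453 0.076 ]
[0.5107 0.0418 0.078 ] [0.5129 0.0451 0.078 ]
dot [0.5101054 0.0475106 0.053    ]
[0.51103512 0.04574697 0.17945741] [ 1.32578924e-03  5.60253299e-05 -9.99999120e-01] [-0.00695409 -0.00766658  1.19637923]
wrist 102 [0.5106 0.0478 0.053 ]
top 0 0
side 11 [0.5107 0.0459 0.053 ]
```

```bash
python3 -m pendant '[0.1,-0.013,-0.009,0,0,0,0, 0.1,-0.013,-0.009,0.03,0,0,0, 0.1,-0.013,-0.009,0.06,0,0,0, 0.1,-0.013,-0.009,0.09,0,0,0, 0.1,-0.013,-0.009,0.11,0,0,0, 0.1,-0.013,-0.009,0.13,0,0,0, 0.1,-0.013,-0.009,0.14,0,0,0, 0.1,-0.013,-0.009,0.145,0,0,0, 0.1,-0.013,-0.009,0.15,0,0,0, 0.1,-0.013,-0.009,0.15,0,0,0, 0.1,-0.013,-0.009,0.15,0,0,0]'; for i in 1 2 3 4; do python3 -m pendant '[0.1,0,0,0,0,0,0]' | grep -E 'force|pos'; done
```

```text
clock: 17.65
tool_pos: [0.5093, 0.0477, 0.1565]
eef_rot: [0.984, -0.178, 0.0, 0.0]
contact_force: [-0.1, -0.2, -1.5]
opening: 0.271
finger_force: 35.0
tool_pos: [0.5093, 0.0477, 0.1564]
contact_force: [0.2, -0.6, -1.6]
finger_force: 35.0
tool_pos: [0.5093, 0.0477, 0.1564]
contact_force: [-0.2, 0.2, -1.4]
finger_force: 35.0
tool_pos: [0.5093, 0.0477, 0.1564]
contact_force: [-0.7, 0.5, -1.6]
finger_force: 35.0
tool_pos: [0.5092, 0.0477, 0.1564]
contact_force: [1.1, 0.0, -0.9]
finger_force: 35.0
```

```bash
python3 -m pendant '[0.1,0,0,0.007,0,0,0, 0.1,0,0,0.014,0,0,0, 0.1,0,0,0.02,0,0,0, 0.1,0,0,0.027,0,0,0, 0.1,0,0,0.027,0,0,0]'; for i in 1 2 3; do python3 -m pendant '[0.1,0,0,0,0,0,0]' | grep -E 'force|pos'; done
```

```text
clock: 18.55
tool_pos: [0.5093, 0.0477, 0.1523]
eef_rot: [0.984, -0.178, 0.0, 0.0]
contact_force: [-0.4, 0.1, 0.9]
opening: 0.271
finger_force: 35.0
tool_pos: [0.5093, 0.0477, 0.1524]
contact_force: [0.1, 0.0, 0.3]
finger_force: 35.0
tool_pos: [0.5093, 0.0477, 0.1524]
contact_force: [-0.1, 0.1, 0.2]
finger_force: 35.0
tool_pos: [0.5093, 0.0477, 0.1524]
contact_force: [-1.1, -0.2, -0.3]
finger_force: 35.0
```

```bash
python3 -m pendant '[0.1,0,0,0.007,0,0,0, 0.1,0,0,0.014,0,0,0, 0.1,0,0,0.021,0,0,0, 0.1,0,0,0.021,0,0,0]'; for i in 1 2 3; do python3 -m pendant '[0.1,0,0,0,0,0,0]' | grep -E 'force|pos'; done;python3 -c "
from h import *
out=[];F=[]
for n in('side','wrist'):
    s=snap(n); u,v=proj(s,[.5107,.0472,.053]).astype(int); F.append(r.get_state()['contact_force'])
    out.append(cv2.resize(s['img'][v-50:v+50,u-40:u+40],(400,500),interpolation=2))
for i in range(12): snap('side'); F.append(r.get_state()['contact_force'])
print(np.mean(F,0))
cv2.imwrite('pics/c6.png',cv2.cvtColor(np.hstack(out),cv2.COLOR_RGB2BGR))"
```

```text
clock: 19.25
tool_pos: [0.5093, 0.0477, 0.1491]
eef_rot: [0.984, -0.178, 0.0, 0.0]
contact_force: [-1.1, 0.8, 1.4]
opening: 0.272
finger_force: 35.0
tool_pos: [0.5093, 0.0477, 0.1492]
contact_force: [-0.2, 0.7, 1.8]
finger_force: 35.0
tool_pos: [0.5093, 0.0477, 0.1492]
contact_force: [-0.7, -0.6, 1.2]
finger_force: 35.0
tool_pos: [0.5093, 0.0477, 0.1492]
contact_force: [0.1, 0.1, 1.0]
finger_force: 35.0
[-0.29377468  0.0294106   1.17834792]
```

View pics/c6.png

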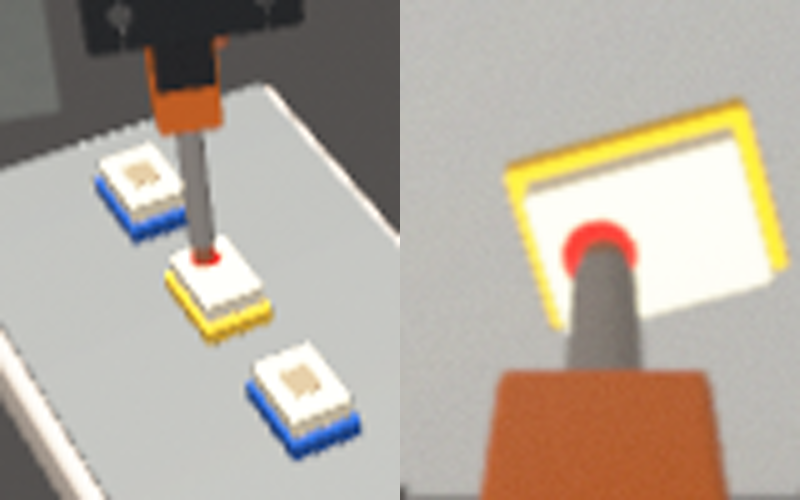

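The tip is centred on the red dot in both views, with red showing all round it. The wrist force has risen about 2.6 N, so the plunger is about half-way in. The block is square and the probe upright, so I'm handing in.

```bash
python3 -c "
from plant import r
print(r.finish_job())"
```

```text
the job is handed in; nothing more can be done
None
```

I set the yellow block midway between the blue blocks and handed the job in with the probe held upright on the red dot, pressing with about 2.6 N (roughly half-way in); the hand-in returned no verdict.

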